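# Sweep the clamp nuts through the tray gate into the slot

### The arm

A 7-joint arm with a two-finger parallel gripper is mounted at the origin on the work surface. World frame = base frame: x ahead of the robot, y to its left, z up, the work surface at z = 0. Lengths are in m, angles in rad, forces in N, time in s.
With the tool pointing down it reaches from about 0.425 to 0.925 m from the base axis. Payload 6.8 kg.
Tool frame: the origin (TCP) lies on the centre line of the jaws, within the pads' length; the fingertips stand 14 mm ahead of it and the grasp point (between the pads) lies 5 mm behind it (r.nose_length is the distance from the TCP to the fingertips, in m); z points along the fingers, y is the direction in which the jaws open and shut (so a half turn about z gives the same grasp; the last joint's range is limited). The gripper opens to 85 mm and grips with 20 to 120 N. Pads are 22 mm wide; open, the fingers measure 114 mm over their backs; the gripper's body (76 mm by 85 mm) begins 54 mm behind the grasp point. The pads swing forward as they close: fully open they stand 13 mm farther back than shut.
Start: joints at [-1.349, 0.477, 0.022, 1.555, -0.011, 1.109, -0.083], TCP at [0.219, 0.639, 0.245] pointing down, gripper open.
Joint ranges: [-2.96, 2.96], [-0.34, 2.1], [-1.41, 1.46], [0.24, 2.44], [-1.37, 4.51], [0.17, 1.92], [-2.96, 2.96]. Speed limits (rad/s): [2.39, 2.39, 3.14, 3.14, 3.14, 3.14, 3.14].

### API

Orientations are given as a rotation vector (axis times angle).
In Python, from bench import r, imaging, look_for, outline_of gives the robot as it stands. The module is installed in compiled form; this text tells all that it offers.
- The arm moves only by the tool carry_out, never from a script. Its arguments are lists of equal length, an entry for each row: "offset": the shift along the tool's x, y, z as a fraction of full scale, a list of three; "turn": the turn, a rotation vector about the tool's x, y, z as a fraction of full scale, a list of three. A call has 1 to 8 rows; each row is the pose to reach, as a shift and turn from the pose commanded when the call began, along the tool's axes at that moment; what a row does not reach only later rows make up. Full scale, the value 1, is 0.5 m for a shift and 1.5 rad for a turn. A row lasts 1/10 s, in which the tool goes at most 50 mm and 8.59 degrees, less where a joint would pass 70% of its speed; a pose out of reach is approached as far as the arm can. A call with a number of a shift or a turn outside -1 to 1 is refused whole. A call with a gripper value outside its range is refused whole. "hand" is the closure, from 0 (fully open) to 1 (shut), set as the call begins (left out, the last holds). The fingers move at their own pace and stop on an object; "force" is the grip in N (left out, the last holds). Time passes only in rows, so rows that repeat a pose let the fingers close. It gives the time, the measured TCP pose, the force and the opening at its end, in the units of the state.
- r.get_obs(): the state, without advancing time (a new reading comes with each control period).
- imaging.grab_frame(name): name is "scene" or "side" or "wrist"; returns a dict with "pixels" (400x640x3 uint8, red, green, blue), "fx", "fy", "cx", "cy" (pixels), "R" (3x3) and "t" (3): a world point X has camera coordinates R X + t. Camera axes: x right, y down, z forward; pixel columns grow to the right and rows downward; lengths in m; the calibration is good to about 2 mm. A picture is of the moment at which its call begins. There is no depth.
- r.hand_in(): hands the job in, once; it reports no verdict.
Trained networks look in the newest picture that a camera, given by its name, has taken for a name from the list of things; names that differ only in an ending like _2 or _b are one class to them, and where a whole thing is asked for, a point or a joint stands for the part that bears it (a point fixed in the world has none). Each returns a list of dicts, best first, with "score" (0 to 1); they miss things now and then, are a little off and sometimes report something else, mostly with a low value. They report only what shows in the picture. A call takes as long as a camera call.
- look_for(query, camera): "xyz" ([x, y, z] in m, in the coordinates of the camera as it stood for that picture, good to about 4 mm: the middle of the surface that is visible of it).
- outline_of(query, camera): "region" (400x640 bool, what is visible of it).
The state is a dict: "clock": time; "joints": joint angles; "qvel": joint speeds; "tau": joint torques, N m; "tcp_pos": TCP position; "orientation": TCP orientation; "contact_force": force on the tool from outside, world axes, zero at the start; "moment": the same for the moment, N m; "grip_width": finger opening in m.
Only numpy, scipy, OpenCV 4.12 (cv2) and the standard library are available. Lean on these libraries where they do the work, as an engineer would, in place of code of your own. Each camera call takes 0.05 s, during which the arm holds its last target. There are 200 camera calls.

### The job

The three loose clamp nuts lie in the pan of the sorting tray. With the fingertips, sweep them along the pan floor and through the gate in its end wall one at a time, letting each one drop into the sunken slot before the next follows, without lifting any of them. Leave the specimen holder standing in the pan, and the loading weight and clamp ring on the bench, where they are.

Things in the scene. Friction and masses are not known exactly. Their poses are not given: they have to be found in the camera images.
- tray: sorting tray fixed to the bench; origin on the bench under the middle of its pan, x towards gate and slot, z up. Pan floor: flat, white, 60 mm above the bench, 170 mm along x (-85 to 85) by 280 mm along y (-140 to 140) inside; aluminium walls 6 mm thick, 15 mm above the floor. The end wall at x = 85 to 91 mm has the gate
- gate (a point): the gate: a 46 mm wide gap in the end wall, passing one nut at a time. This point is its middle, on the pan floor (tray frame x = 88, y = 0, z = 60 mm); axes as the tray's. The floor runs through the gate and ends at tray x = 91 mm; a nut whose centre is pushed past that edge tips over and drops into the slot
- slot (a point): the slot beyond the gate, open on top: tray frame x = 91 to 141 mm, y = -60 to 60 mm, its bottom 54 mm below the pan floor, its outer walls as high as the pan's. This point is the middle of its bottom (tray frame x = 116, y = 0, z = 6 mm); axes as the tray's
- nut1: knurled plain steel clamp nut, a solid disc 30 mm in diameter and 12 mm high, 60 g give or take 30 %, lying flat and loose on the pan floor at the start; origin at its centre, 6 mm above its underside, z along its axis. The three nuts are identical
- nut2: knurled plain steel clamp nut, a solid disc 30 mm in diameter and 12 mm high, 60 g give or take 30 %, lying flat and loose on the pan floor at the start; origin at its centre, 6 mm above its underside, z along its axis. The three nuts are identical
- nut3: knurled plain steel clamp nut, a solid disc 30 mm in diameter and 12 mm high, 60 g give or take 30 %, lying flat and loose on the pan floor at the start; origin at its centre, 6 mm above its underside, z along its axis. The three nuts are identical
- holder: bystander: aluminium specimen holder standing loose in the pan near the end wall on the tray's +y side, 36 mm in diameter below, 26 mm above, 32 mm high, 150 g; origin at the centre of its underside
- weight: bystander: steel loading weight on the bench to the robot's left, 48 mm in diameter, 110 mm high with its thin upright spindle; origin at the centre of its underside
- clampring: bystander: flat steel clamp ring on the bench to the robot's right, 100 mm outside and 72 mm inside diameter, 10 mm high; origin at the centre of its underside

How it is judged:
On the way, in this order (a step that is already met when the one before it is completed fails the run):
1. one nut has gone through the gate into the slot, the other two are not in it (((x of nut1 in the frame of tray between 0.091 and 0.141 m and y of nut1 in the frame of tray between -0.06 and 0.06 m and z of nut1 in the frame of tray below 0.055 m) or (x of nut2 in the frame of tray between 0.091 and 0.141 m and y of nut2 in the frame of tray between -0.06 and 0.06 m and z of nut2 in the frame of tray below 0.055 m) or (x of nut3 in the frame of tray between 0.091 and 0.141 m and y of nut3 in the frame of tray between -0.06 and 0.06 m and z of nut3 in the frame of tray below 0.055 m))), for 0.2 s.
2. a second nut has followed into the slot, the last is not in it ((((x of nut1 in the frame of tray between 0.091 and 0.141 m and y of nut1 in the frame of tray between -0.06 and 0.06 m and z of nut1 in the frame of tray below 0.055 m) and (x of nut2 in the frame of tray between 0.091 and 0.141 m and y of nut2 in the frame of tray between -0.06 and 0.06 m and z of nut2 in the frame of tray below 0.055 m)) or ((x of nut1 in the frame of tray between 0.091 and 0.141 m and y of nut1 in the frame of tray between -0.06 and 0.06 m and z of nut1 in the frame of tray below 0.055 m) and (x of nut3 in the frame of tray between 0.091 and 0.141 m and y of nut3 in the frame of tray between -0.06 and 0.06 m and z of nut3 in the frame of tray below 0.055 m)) or ((x of nut2 in the frame of tray between 0.091 and 0.141 m and y of nut2 in the frame of tray between -0.06 and 0.06 m and z of nut2 in the frame of tray below 0.055 m) and (x of nut3 in the frame of tray between 0.091 and 0.141 m and y of nut3 in the frame of tray between -0.06 and 0.06 m and z of nut3 in the frame of tray below 0.055 m)))), for 0.2 s.
3. the third nut has followed into the slot (x of nut1 in the frame of tray between 0.091 and 0.141 m and y of nut1 in the frame of tray between -0.06 and 0.06 m and z of each of nut1, nut2, nut3 in the frame of tray below 0.055 m and x of nut2 in the frame of tray between 0.091 and 0.141 m and y of nut2 in the frame of tray between -0.06 and 0.06 m and x of nut3 in the frame of tray between 0.091 and 0.141 m and y of nut3 in the frame of tray between -0.06 and 0.06 m), for 0.2 s.
At the end, for the whole second after the job is handed in: All three nuts lie at rest in the slot, within its walls with their centres at least 5 mm below the pan floor, and the specimen holder, loading weight and clamp ring stand upright within 15 mm of where they began (all of step 3 and linear speed of each of nut1, nut2, nut3 below 0.02 m/s and distance of each of holder, weight, clampring from where it was at the start of the episode below 0.015 m and angle between each of holder, weight, clampring's own z axis and vertical below 0.15 rad); the robot touches nothing.
It fails at once if a nut is lifted (its centre more than 12 mm above where it rides on the pan floor) (z of any of nut1, nut2, nut3 in the frame of tray above 0.078 m).
It fails at once if the specimen holder, loading weight or clamp ring is disturbed (moved more than 15 mm or tipped) (distance of any of holder, weight, clampring from where it was at the start of the episode above 0.015 m or angle between any of holder, weight, clampring's own z axis and vertical above 0.15 rad).
It also fails if it takes over 72 s, if anything falls off the work surface, if the arm or the gripper's body presses on something with over 40 N, if the wrist force passes 120 N, or if a joint passes its speed limit or range.

## Working session

There is one attempt and no reset: what is moved stays moved. The work goes in short steps, Python scripts to look and compute and a tool call to move; the robot and the scene stay as the last step left them, time stands still between calls to the robot, and variables do not carry over. Pictures are saved under pics/ and viewed, about 8 in all and at most 12, crops included, and the job is handed in when it is done.

Besides the shell and the picture viewer there is one more tool, called after "Call:" by a JSON object that holds its "api" and its "payload". carry_out: Moves the arm, as the interface text tells. Shift numbers are shares of 0.5 m and turn numbers shares of 1.5 rad, none past 1 either way. Its arguments: {"type":"object","properties":{"offset":{"type":"array","items":{"type":"array","items":{"type":"number","minimum":-1,"maximum":1}}},"turn":{"type":"array","items":{"type":"array","items":{"type":"number","minimum":-1,"maximum":1}}},"hand":{"type":"number"},"force":{"type":"number"}},"required":["offset","turn"]}

```bash
mkdir -p pics; cat > h.py <<'E'
import numpy as np, cv2
from bench import r, imaging, look_for, outline_of
from scipy.spatial.transform import Rotation as Ro
def grab(c,name=None):
    f=imaging.grab_frame(c)
    if name: cv2.imwrite(f'pics/{name}.png',f['pixels'][:,:,::-1])
    return f
def ray(f,u,v,z):
    R=np.array(f['R']);t=np.array(f['t'])
    d=R.T@np.array([(u-f['cx'])/f['fx'],(v-f['cy'])/f['fy'],1]);c=-R.T@t
    return c+d*(z-c[2])/d[2]
def world(f,x): return np.array(f['R']).T@(np.array(x)-np.array(f['t']))
def proj(f,X):
    p=np.array(f['R'])@np.array(X)+np.array(f['t']);return np.array([f['fx']*p[0]/p[2]+f['cx'],f['fy']*p[1]/p[2]+f['cy']])
E
python3 - <<'E'
from h import *
np.set_printoptions(precision=4,suppress=True)
o=r.get_obs();print(o['clock'],o['tcp_pos'],o['orientation'],o['grip_width'],r.nose_length)
for c in('scene','side'):
    f=grab(c,c+'0');print(c,-np.array(f['R']).T@f['t'])
    for q in('nut1','holder','tray','weight','clampring','gate','slot'):
        for d in look_for(q,c)[:4]:print(q,round(d['score'],2),world(f,d['xyz']),proj(f,world(f,d['xyz'])).round())
print(r.get_obs()['clock'])
a=cv2.imread('pics/scene0.png');b=cv2.imread('pics/side0.png')
E
```

```text
0.0 [0.2184 0.6381 0.2443] [-0.5156 -3.0988  0.0028] 0.0853334272235263 0.014
scene [ 1.3783 -0.3095  0.8978]
nut1 0.53 [ 0.5204 -0.0124  0.0728] [304. 183.]
nut1 0.47 [ 0.5363 -0.0926  0.0739] [279. 193.]
nut1 0.42 [ 0.481  -0.1339  0.0723] [260. 185.]
holder 0.55 [0.6108 0.0039 0.0814] [320. 200.]
tray 0.8 [ 0.551  -0.0871  0.0611] [283. 199.]
weight 0.65 [0.5693 0.3867 0.0372] [428. 172.]
weight 0.24 [ 0.5361 -0.0961  0.0687] [278. 195.]
clampring 0.63 [ 0.4715 -0.3698  0.0096] [182. 218.]
gate 0.67 [ 0.5561 -0.0915  0.0606] [282. 201.]
slot 0.85 [ 0.5549 -0.0909  0.0604] [282. 201.]
slot 0.28 [ 0.4811 -0.1321  0.0728] [261. 185.]
side [0.3005 0.5846 0.6897]
nut1 0.59 [ 0.5319 -0.0905  0.0711] [358. 189.]
holder 0.63 [0.5983 0.0155 0.0803] [315. 204.]
tray 0.68 [ 0.5151 -0.0488  0.0573] [358. 205.]
weight 0.85 [0.5535 0.3981 0.0348] [236. 370.]
clampring 0.81 [ 0.4631 -0.3549  0.0127] [412. 158.]
gate 0.81 [ 0.5072 -0.0478  0.0561] [361. 207.]
slot 0.89 [ 0.5037 -0.0533  0.0582] [363. 205.]
0.8
```

```bash
python3 - <<'E'
import cv2,numpy as np
a=cv2.imread('pics/scene0.png')[140:260,200:380];b=cv2.imread('pics/side0.png')[130:270,240:450]
cv2.imwrite('pics/ac.png',cv2.resize(a,(800,533),interpolation=cv2.INTER_CUBIC));cv2.imwrite('pics/bc.png',cv2.resize(b,(800,533),interpolation=cv2.INTER_CUBIC))
E
```

```text
(no output)
```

View pics/ac.png

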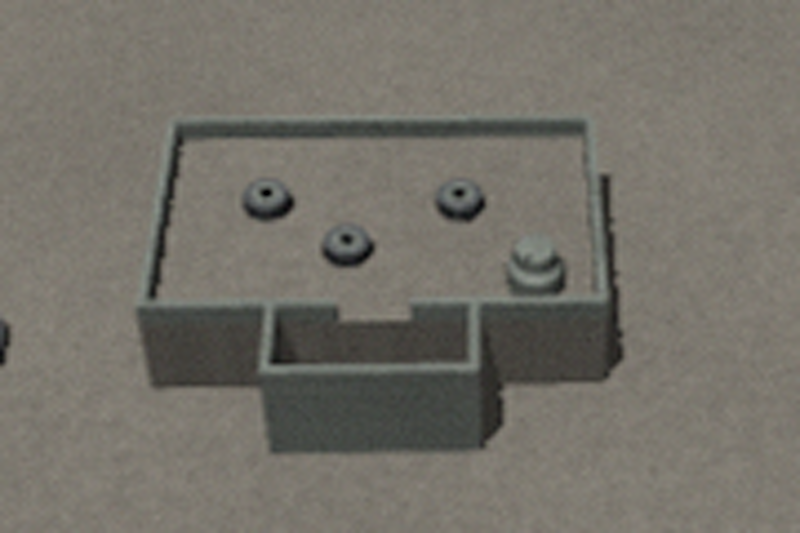

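View pics/bc.png

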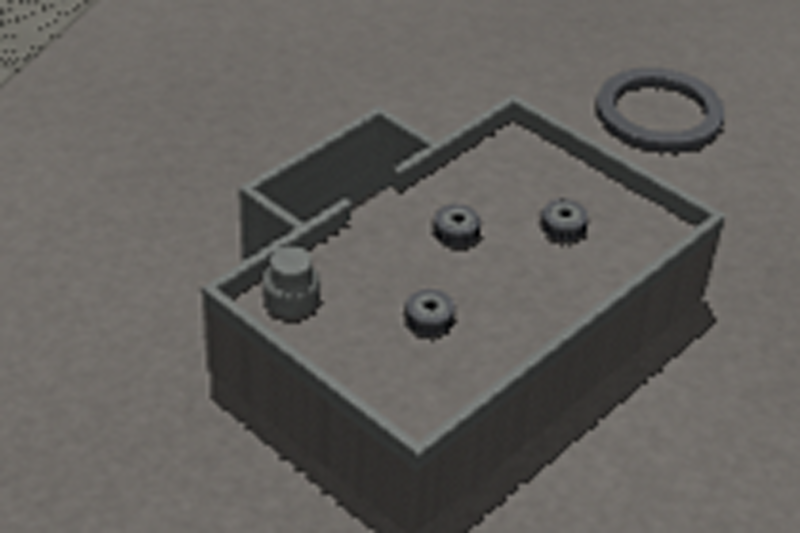

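```bash
python3 - <<'E'
from h import *
from scipy.optimize import least_squares
np.set_printoptions(precision=4,suppress=True)
C=[(-91,-146),(-91,146),(91,-146),(91,146)]
ob={'scene':(np.array([(176,121),(593,120),(138,307),(610,297)])/4.444+[200,140]),'side':(np.array([(722,217),(418,454),(513,100),(204,290)])/3.81+[240,130])}
N={'scene':np.array([(266,193),(347,241),(460,193)])/4.444+[200,140],'side':np.array([(566,213),(458,218),(430,305)])/3.81+[240,130]}
F={c:grab(c) for c in ob}
def P(p,x,y,z):
    c,s=np.cos(p[2]),np.sin(p[2]);return [p[0]+c*x-s*y,p[1]+s*x+c*y,z]
def res(p,cs=('scene','side')): return np.concatenate([proj(F[c],P(p,x/1e3,y/1e3,.075))-o for c in cs for (x,y),o in zip(C,ob[c])])
for cs in (('scene',),('side',),('scene','side')):
    s=least_squares(res,[.53,-.06,0],args=(cs,));print(cs,s.x,s.fun)
p=s.x
def inv(X):
    d=np.array(X[:2])-p[:2];c,q=np.cos(p[2]),np.sin(p[2]);return np.array([c*d[0]+q*d[1],-q*d[0]+c*d[1]])*1e3
for c in N:
    for u in N[c]:
        X=ray(F[c],*u,.072);print(c,X,inv(X))
    for d in look_for('holder',c)[:1]:
        X=world(F[c],d['xyz']);print('holder',X,inv(X))
E
```

```text
('scene',) [ 0.5157 -0.0671 -0.3455] [-1.1751 -0.8254  0.7732 -1.3771 -0.018   0.1923  0.3899  1.3398]
('side',) [ 0.5087 -0.0668 -0.346 ] [ 1.0854 -0.2071  0.0229  0.8009 -0.1983 -1.358  -0.8662 -0.1816]
('scene', 'side') [ 0.5105 -0.0668 -0.3451] [-1.4871 -1.8487  0.2045 -2.4157 -0.3185 -1.0752 -0.2288  0.0548  0.3344
 -0.4679 -0.7064  0.5078 -0.8834 -1.5488 -1.537  -0.3818]
scene [ 0.4747 -0.1327  0.072 ] [-11.4518 -74.1791]
scene [ 0.5371 -0.0965  0.072 ] [ 35.0375 -18.927 ]
scene [ 0.5195 -0.0131  0.072 ] [-9.6913 53.5225]
holder [0.6111 0.002  0.0808] [71.3521 98.7972]
side [ 0.4685 -0.1327  0.072 ] [-17.2197 -76.2507]
side [ 0.5297 -0.0962  0.072 ] [ 27.9695 -21.2378]
side [ 0.5143 -0.0136  0.072 ] [-14.4429  51.2872]
```

```bash
cat >> h.py <<'E'
T=[.5115,-.067,-.3455]   # tray x,y,yaw
def tw(x,y,T=None):
    T=T or globals()['T'];c,s=np.cos(T[2]),np.sin(T[2]);return np.array([T[0]+(c*x-s*y)/1e3,T[1]+(s*x+c*y)/1e3])
def wt(X):
    d=np.array(X[:2])-T[:2];c,s=np.cos(T[2]),np.sin(T[2]);return np.array([c*d[0]+s*d[1],-s*d[0]+c*d[1]])*1e3
def plan(poses):  # (tray x mm, tray y mm, world z mm, yaw deg of pushing direction rel. tray x)
    o=r.get_obs();R0=Ro.from_rotvec(o['orientation']);p0=np.array(o['tcp_pos']);off=[];tu=[]
    for x,y,z,a in poses:
        X=np.r_[tw(x,y),z/1e3];off.append(list((R0.inv().apply(X-p0)/.5).round(3)))
        th=T[2]+np.radians(a);xa=-np.array([np.cos(th),np.sin(th),0]);za=np.array([0,0,-1.]);R=Ro.from_matrix(np.c_[xa,np.cross(za,xa),za])
        tu.append(list(((R0.inv()*R).as_rotvec()/1.5).round(3)))
    import json
    print('tcp tray',wt(p0).round(1),p0[2].round(4),'yaw',np.degrees(np.arctan2(*(-R0.apply([1,0,0]))[[1,0]])-T[2]).round(1),'F',np.round(o['contact_force'],1),'w',round(o['grip_width'],4),'t',o['clock'])
    print(json.dumps({'offset':[[float(v) for v in q] for q in off]}));print(json.dumps({'turn':[[float(v) for v in q] for q in tu]}))
E
python3 - <<'E'
from h import *
plan([(-20,0,250,0)])
E
```

```text
tcp tray [-514.6  564.8] 0.2453 yaw 0.9 F [ 0.2 -1.   0.2] w 0.0853 t 1.0
{"offset": [[-0.971, -1.145, -0.009]]}
{"turn": [[0.0, -0.0, 0.01]]}
```

Call:
{"api": "carry_out", "payload": {"offset": [[-0.5,-0.6,-0.01],[-0.5,-0.6,-0.01],[-0.5,-0.6,-0.01],[-0.5,-0.6,-0.01],[-0.5,-0.6,-0.01],[-0.5,-0.6,-0.01],[-0.5,-0.6,-0.01],[-0.5,-0.6,-0.01]], "turn": [[0,0,0],[0,0,0],[0,0,0],[0,0,0],[0,0,0],[0,0,0],[0,0,0],[0,0,0]], "hand": 0.8}}

```text
clock: 1.8
tcp_pos: [0.3587, 0.271, 0.2506]
orientation: [0.518, 3.098, 0.001]
contact_force: [0.3, 0.3, -0.4]
grip_width: 0.0172
```

Call:
{"api": "carry_out", "payload": {"offset": [[-0.47,-0.545,0],[-0.47,-0.545,0],[-0.47,-0.545,0],[-0.47,-0.545,0],[-0.47,-0.545,0],[-0.47,-0.545,0],[-0.47,-0.545,0],[-0.47,-0.545,0]], "turn": [[0,0,0.01],[0,0,0.01],[0,0,0.01],[0,0,0.01],[0,0,0.01],[0,0,0.01],[0,0,0.01],[0,0,0.01]]}}

```text
clock: 2.6
tcp_pos: [0.4933, -0.0661, 0.251]
orientation: [0.551, 3.09, -0.003]
contact_force: [-0.0, 0.4, -1.2]
grip_width: 0.0172
```

```bash
python3 - <<'E'
from h import *
np.set_printoptions(precision=4,suppress=True)
plan([(-20,0,250,0)])
f=grab('wrist','w0');print(-np.array(f['R']).T@f['t'],np.array(f['R'])[2])
for q in('nut1','holder','tray'):
    for d in look_for(q,'wrist')[:4]:
        X=world(f,d['xyz']);print(q,round(d['score'],2),X,wt(X),proj(f,X).round())
E
```

```text
tcp tray [-17.5  -5.3] 0.251 yaw -0.4 F [-0.   0.4 -1.2] w 0.0172 t 2.6
{"offset": [[0.005, 0.011, 0.002]]}
{"turn": [[-0.001, 0.002, -0.005]]}
[ 0.427  -0.0418  0.38  ] [ 0.2599 -0.0968 -0.9608]
nut1 0.84 [ 0.4665 -0.1302  0.0737] [-20.9758 -74.686 ] [252. 181.]
nut1 0.82 [ 0.5128 -0.0178  0.0715] [-15.4266  46.7712] [379. 185.]
nut1 0.75 [ 0.5305 -0.0959  0.0725] [ 27.6789 -20.779 ] [310. 228.]
holder 0.86 [0.5909 0.0087 0.0892] [49.076  98.1659] [433. 254.]
holder 0.73 [ 0.5015 -0.0727  0.0623] [-7.4852 -8.8026] [322. 191.]
holder 0.72 [ 0.513  -0.0172  0.0732] [-15.4813  47.3731] [380. 185.]
tray 0.74 [ 0.5009 -0.072   0.0605] [-8.314  -8.2974] [322. 190.]
```

View pics/w0.png

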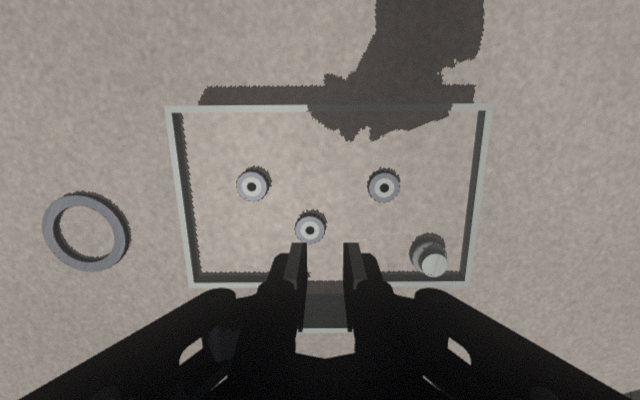

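```bash
python3 - <<'E'
from h import *
from scipy.optimize import least_squares
np.set_printoptions(precision=4,suppress=True)
f=grab('wrist')
C=[(-91,-146),(-91,146),(91,-146),(91,146)];o=np.array([(165.5,106.5),(492.5,103.5),(190,288),(467,286)])
s=least_squares(lambda p:np.concatenate([proj(f,np.r_[tw(x,y,list(p)),.075])-q for (x,y),q in zip(C,o)]),T)
print(s.x,s.fun)
import h;h.T=list(s.x)
for n,u,z in(('L',(252,186.5),.072),('R',(383,187),.072),('M',(310,230),.072),('hold',(433,265),.092)):
    X=ray(f,*u,z);print(n,X,wt(X))
for x,y in((-91,0),(85,23),(85,-23),(141,60)):print(x,y,proj(f,np.r_[tw(x,y),.06]))
o=r.get_obs();print('tcp',wt(o['tcp_pos']))
E
```

```text
[ 0.5101 -0.0613 -0.3385] [-1.6822 -0.578   0.7425  0.2942 -1.6544  0.5558  2.7562  0.8472]
L [ 0.4701 -0.125   0.072 ] [-16.5164 -73.3912]
R [ 0.513  -0.0071  0.072 ] [-15.2159  52.0427]
M [ 0.5305 -0.0883  0.072 ] [ 28.2138 -18.6947]
hold [0.5971 0.0137 0.092 ] [57.2056 99.6564]
-91 0 [328.2775 105.0133]
85 23 [350.1717 275.3027]
85 -23 [307.4382 275.5633]
141 60 [382.3783 320.0278]
tcp [-18.3642  -3.262 ]
```

```bash
sed -i 's/^T=.*/T=[.511,-.0655,-.3435]/' h.py; cat >> h.py <<'E'
def cr(nx,ny,a,z,d=23.3): return (nx-d*np.cos(np.radians(a)),ny-d*np.sin(np.radians(a)),z,a)
E
python3 - <<'E'
from h import *
plan([cr(28,-20,5,100,38)])
E
```

```text
tcp tray [-20.7   0.3] 0.2501 yaw 0.1 F [ 0.9 -0.3 -0.4] w 0.0168 t 2.85
{"offset": [[-0.022, -0.047, 0.3]]}
{"turn": [[0.0, -0.001, -0.057]]}
```

Call:
{"api": "carry_out", "payload": {"offset": [[-0.022,-0.047,0.1],[-0.022,-0.047,0.2],[-0.022,-0.047,0.29],[-0.022,-0.047,0.3],[-0.022,-0.047,0.3]], "turn": [[0,0,-0.057],[0,0,-0.057],[0,0,-0.057],[0,0,-0.057],[0,0,-0.057]]}}

```text
clock: 3.35
tcp_pos: [0.4937, -0.0845, 0.1]
orientation: [-0.403, -3.113, -0.0]
contact_force: [0.2, 0.1, 0.4]
grip_width: 0.017
```

```bash
python3 - <<'E'
from h import *
np.set_printoptions(precision=4,suppress=True)
plan([cr(28,-20,5,79,38)])
f=grab('wrist','w1')
for q in('nut1',):
    for d in look_for(q,'wrist')[:4]:
        X=world(f,d['xyz']);u=proj(f,X);print(q,round(d['score'],2),wt(X),wt(ray(f,*u,.072)),u.round())
for z in (.06,.1):
  for x,y in((-91,-140),(-91,140),(85,23),(85,-23)):print(z,x,y,proj(f,np.r_[tw(x,y),z]))
E
```

```text
tcp tray [ -9.8 -23.7] 0.1 yaw 4.9 F [0.2 0.1 0.4] w 0.017 t 3.35
{"offset": [[-0.0, 0.001, 0.042]]}
{"turn": [[-0.0, -0.002, -0.001]]}
nut1 0.89 [-21.6047 -75.5075] [-20.9036 -76.0605] [224. 221.]
nut1 0.71 [ 28.2691 -24.175 ] [ 29.0043 -24.1358] [318. 314.]
0.06 -91 -140 [97.0058 63.3313]
0.06 -91 140 [666.778  114.9335]
0.06 85 23 [385.6805 384.7304]
0.06 85 -23 [313.3267 379.711 ]
0.1 -91 -140 [23.3089 48.5904]
0.1 -91 140 [771.7976 116.8007]
0.1 85 23 [399.4888 447.0695]
0.1 85 -23 [310.7694 441.3061]
```

View pics/w1.png

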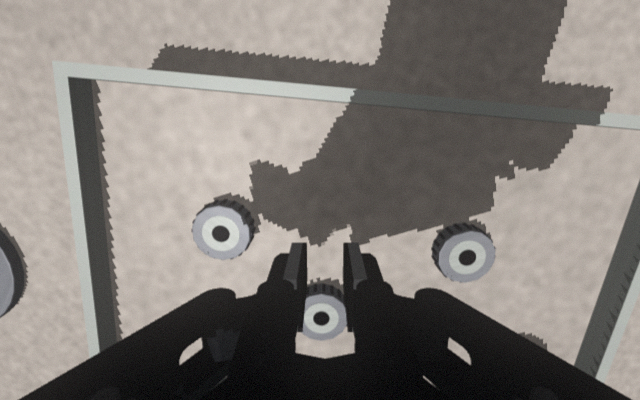

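```bash
python3 - <<'E'
from h import *
plan([cr(28,-22,5,87,38),cr(28,-22,5,77,38),cr(28,-22,5,77,38),cr(28,-22,8,77,31),cr(29,-21,12,77,25),cr(36,-16,15,77),cr(43,-12,15,77),cr(50,-7,15,77)])
E
```

```text
tcp tray [ -7.4 -23.6] 0.1024 yaw 4.9 F [-0.2  0.6  0.7] w 0.0173 t 3.45
{"offset": [[0.005, -0.003, 0.031], [0.005, -0.003, 0.051], [0.005, -0.003, 0.051], [-0.009, -0.006, 0.051], [-0.023, -0.007, 0.051], [-0.042, -0.0, 0.051], [-0.056, 0.006, 0.051], [-0.071, 0.015, 0.051]]}
{"turn": [[0.001, 0.002, -0.001], [0.001, 0.002, -0.001], [0.001, 0.002, -0.001], [0.001, 0.002, -0.036], [0.001, 0.002, -0.083], [0.001, 0.002, -0.118], [0.001, 0.002, -0.118], [0.001, 0.002, -0.118]]}
```

```bash
cat >> h.py <<'E'
import json,os
def chain(off,turn):   # advance stored commanded pose by last row of a call
    c=json.load(open('cmd.json'));R=Ro.from_rotvec(c['r']);p=np.array(c['p'])+R.apply(np.array(off)*.5)
    json.dump({'p':list(p),'r':list((R*Ro.from_rotvec(np.array(turn)*1.5)).as_rotvec())},open('cmd.json','w'))
def plan(poses):
    o=r.get_obs();c=json.load(open('cmd.json'));R0=Ro.from_rotvec(c['r']);p0=np.array(c['p']);off=[];tu=[]
    yw=lambda R:np.degrees(np.arctan2(*(-R.apply([1,0,0]))[[1,0]])-T[2]).round(1)
    for x,y,z,a in poses:
        X=np.r_[tw(x,y),z/1e3];off.append([float(v) for v in (R0.inv().apply(X-p0)/.5).round(3)])
        th=T[2]+np.radians(a);xa=-np.array([np.cos(th),np.sin(th),0]);za=np.array([0,0,-1.]);R=Ro.from_matrix(np.c_[xa,np.cross(za,xa),za])
        tu.append([float(v) for v in ((R0.inv()*R).as_rotvec()/1.5).round(3)])
    print('cmd',wt(p0).round(1),p0[2].round(4),yw(R0),'meas',wt(o['tcp_pos']).round(1),o['tcp_pos'][2].round(4),yw(Ro.from_rotvec(o['orientation'])),'F',np.round(o['contact_force'],1),'w',round(o['grip_width'],4),'t',o['clock'])
    print(off);print(tu)
E
python3 - <<'E'
from h import *
# start yaw: rotvec pi about (cos,sin) averaged over first two (unturned) readings
n=np.array([.5156+.518,3.0988+3.098]);n/=np.linalg.norm(n)
json.dump({'p':[.219,.639,.245],'r':list(np.pi*np.r_[n,0])},open('cmd.json','w'))
chain([-.5,-.6,-.01],[0,0,0]);print(json.load(open('cmd.json'))['p'])
chain([-.47,-.545,0],[0,0,.01]);print(json.load(open('cmd.json'))['p'])
chain([-.022,-.047,.3],[0,0,-.057]);print(json.load(open('cmd.json')))
plan([cr(28,-22,5,87,38),cr(28,-22,5,77,38),cr(28,-22,5,77,38),cr(28,-22,8,77,31),cr(29,-21,12,77,25),cr(36,-16,15,77),cr(43,-12,15,77),cr(50,-7,15,77)])
E
```

```text
[0.3580975255627635, 0.27410018034765166, 0.25]
[0.49193253810861653, -0.05991993793394429, 0.25]
{'p': [0.49432257329054397, -0.08575668950663913, 0.1], 'r': [0.40733331828166797, 3.1150736699004415, -6.7797662123024095e-18]}
cmd [ -8.9 -24.7] 0.1 4.8 meas [ -7.4 -23.6] 0.1024 4.9 F [-0.2  0.6  0.7] w 0.0173 t 3.45
[[0.002, -0.001, 0.026], [0.002, -0.001, 0.046], [0.002, -0.001, 0.046], [-0.012, -0.004, 0.046], [-0.027, -0.005, 0.046], [-0.045, 0.002, 0.046], [-0.06, 0.008, 0.046], [-0.074, 0.017, 0.046]]
[[0.0, 0.0, -0.003], [0.0, 0.0, -0.003], [0.0, 0.0, -0.003], [0.0, 0.0, -0.037], [0.0, 0.0, -0.084], [0.0, 0.0, -0.119], [0.0, 0.0, -0.119], [0.0, 0.0, -0.119]]
```

```bash
sed -i 's/^T=.*/T=[.5115,-.067,-.3455]/' h.py; python3 - <<'E'
from h import *
plan([cr(28,-22,5,87,38),cr(28,-22,5,77,38),cr(28,-22,5,77,38),cr(28,-21,8,77,31),cr(29,-20,12,77,25),cr(36,-15,15,77),cr(43,-10,15,77),cr(50,-6,15,77)])
f=grab('wrist')
for d in look_for('nut1','wrist')[:4]:
    X=world(f,d['xyz']);u=proj(f,X);print(round(d['score'],2),wt(ray(f,*u,.072)),u.round())
print(wt(ray(f,321,318,.072)),wt(ray(f,222,232,.072)),wt(ray(f,466,256,.072)),wt(ray(f,58,65,.075)))
E
```

```text
cmd [ -9.8 -23.5] 0.1 4.9 meas [ -8.3 -22.4] 0.1024 5.0 F [-0.2  0.6  0.7] w 0.0173 t 3.45
[[0.0, -0.004, 0.026], [0.0, -0.004, 0.046], [0.0, -0.004, 0.046], [-0.014, -0.005, 0.046], [-0.028, -0.006, 0.046], [-0.047, 0.001, 0.046], [-0.062, 0.01, 0.046], [-0.076, 0.016, 0.046]]
[[0.0, 0.0, -0.001], [0.0, 0.0, -0.001], [0.0, 0.0, -0.001], [0.0, 0.0, -0.036], [0.0, 0.0, -0.083], [0.0, 0.0, -0.118], [0.0, 0.0, -0.118], [0.0, 0.0, -0.118]]
0.97 [-16.07783452  48.0287048 ] [460. 244.]
0.92 [-22.7993926  -72.41956563] [229. 213.]
0.9 [ 26.28737356 -19.50376434] [325. 305.]
0.5 [-35.62702003 -13.59025141] [347. 198.]
[ 34.88309518 -20.83211424] [-12.11741674 -76.1346099 ] [-9.5470483  52.47328402] [ -86.1482386  -147.23268672]
```

Call:
{"api": "carry_out", "payload": {"offset": [[0.0,-0.004,0.026],[0.0,-0.004,0.046],[0.0,-0.004,0.046],[-0.014,-0.005,0.046],[-0.028,-0.006,0.046],[-0.047,0.001,0.046],[-0.062,0.01,0.046],[-0.076,0.016,0.046]], "turn": [[0,0,0],[0,0,0],[0,0,0],[0,0,-0.036],[0,0,-0.083],[0,0,-0.118],[0,0,-0.118],[0,0,-0.118]]}}

```text
clock: 4.35
tcp_pos: [0.5336, -0.0876, 0.0771]
orientation: [-0.131, -3.138, -0.0]
contact_force: [-0.5, 0.4, 0.1]
grip_width: 0.0166
```

```bash
python3 - <<'E'
from h import *
chain([-0.076, 0.016, 0.046],[0, 0, -0.118])
f=grab('wrist');f=grab('wrist','w2')
plan([cr(57,-2,13,77),cr(64,0,10,77),cr(71,0,5,77),cr(78,0,0,77),cr(85,0,0,77),cr(91,0,0,77),cr(96,0,0,77),cr(96,0,0,77)])
for d in look_for('nut1','wrist')[:4]:
    X=world(f,d['xyz']);u=proj(f,X);print(round(d['score'],2),wt(ray(f,*u,.072)),u.round())
print(wt(ray(f,325,330,.072)))
E
```

```text
cmd [ 27.4 -12.3] 0.077 15.0 meas [ 28.4 -11.5] 0.0773 15.1 F [ 0.5  0.3 -0. ] w 0.0171 t 4.45
[[-0.016, 0.006, 0.0], [-0.031, 0.009, 0.0], [-0.045, 0.009, 0.0], [-0.059, 0.009, 0.0], [-0.073, 0.006, 0.0], [-0.084, 0.003, 0.0], [-0.094, 0.0, -0.0], [-0.094, 0.0, -0.0]]
[[-0.0, -0.0, 0.024], [-0.0, -0.0, 0.059], [-0.0, -0.0, 0.117], [-0.0, -0.0, 0.175], [-0.0, -0.0, 0.175], [-0.0, -0.0, 0.175], [-0.0, -0.0, 0.175], [-0.0, -0.0, 0.175]]
0.87 [-15.82742201  46.73900308] [483. 210.]
0.69 [-20.3634448  -75.44328702] [201. 123.]
0.65 [49.52409839 -7.89736338] [320. 309.]
[59.84548128 -2.77948616]
```

View pics/w2.png

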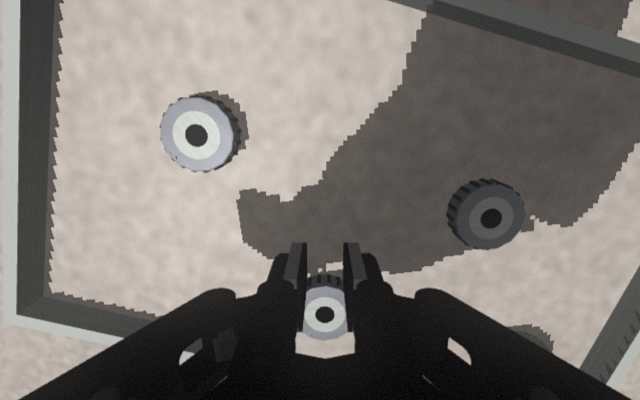

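Call:
{"api": "carry_out", "payload": {"offset": [[-0.016,0.006,0],[-0.031,0.009,0],[-0.045,0.009,0],[-0.059,0.009,0],[-0.073,0.006,0],[-0.084,0.003,0],[-0.094,0,0],[-0.094,0,0]], "turn": [[0,0,0.024],[0,0,0.059],[0,0,0.117],[0,0,0.175],[0,0,0.175],[0,0,0.175],[0,0,0.175],[0,0,0.175]]}}

```text
clock: 5.3
tcp_pos: [0.5808, -0.0923, 0.0774]
orientation: [0.538, 3.094, -0.0]
contact_force: [0.3, 0.0, -0.5]
grip_width: 0.0173
```

```bash
python3 - <<'E'
from h import *
chain([-.094,0,0],[0,0,.175])
f=grab('scene')
cv2.imwrite('pics/s1.png',cv2.resize(f['pixels'][140:260,200:380,::-1],(800,533),interpolation=cv2.INTER_CUBIC))
plan([(50,0,77,0)])
for d in look_for('nut1','scene')[:4]:
    X=world(f,d['xyz']);print(round(d['score'],2),X,wt(X),proj(f,X).round())
E
```

```text
cmd [72.8 -0.1] 0.077 -0.0 meas [73.2 -0.4] 0.0773 0.0 F [-0.7 -0.5  0.3] w 0.0172 t 5.35
[[0.046, 0.0, -0.0]]
[[-0.0, 0.0, -0.0]]
0.37 [ 0.47216925 -0.36520087  0.01212265] [  63.98429852 -293.89908719] [183. 217.]
```

View pics/s1.png

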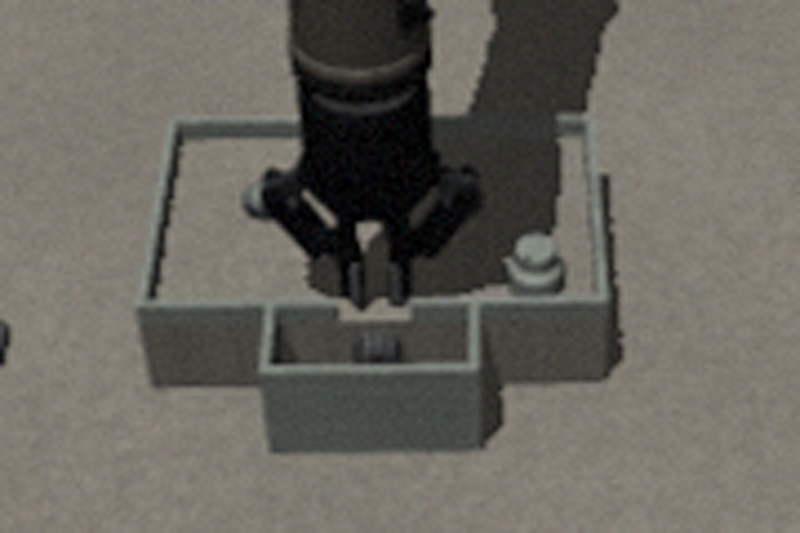

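```bash
python3 - <<'E'
from h import *
plan([(60,0,90,0),(40,10,110,-8),(0,35,110,-16),(-45,60,110,-20),cr(-15,51,-20,95,40),cr(-15,51,-20,77,40),cr(-15,51,-20,77,40),cr(-15,51,-20,77,40)])
E
```

```text
cmd [72.8 -0.1] 0.077 -0.0 meas [72.9 -0.4] 0.0773 0.0 F [-0.7 -1.   0.1] w 0.017 t 5.4
[[0.026, 0.0, -0.026], [0.066, 0.02, -0.066], [0.146, 0.07, -0.066], [0.236, 0.12, -0.066], [0.251, 0.129, -0.036], [0.251, 0.129, -0.0], [0.251, 0.129, -0.0], [0.251, 0.129, -0.0]]
[[-0.0, 0.0, -0.0], [0.0, 0.0, 0.093], [0.0, 0.0, 0.186], [0.0, 0.0, 0.233], [0.0, 0.0, 0.233], [0.0, 0.0, 0.233], [0.0, 0.0, 0.233], [0.0, 0.0, 0.233]]
```

Call:
{"api": "carry_out", "payload": {"offset": [[0.026,0,-0.026],[0.066,0.02,-0.066],[0.146,0.07,-0.066],[0.236,0.12,-0.066],[0.251,0.129,-0.066],[0.251,0.129,-0.036],[0.251,0.129,0],[0.251,0.129,0]], "turn": [[0,0,0],[0,0,0.093],[0,0,0.186],[0,0,0.233],[0,0,0.233],[0,0,0.233],[0,0,0.233],[0,0,0.233]]}}

```text
clock: 6.2
tcp_pos: [0.4824, 0.0112, 0.076]
orientation: [-1.066, -2.952, 0.002]
contact_force: [0.5, -0.7, -0.3]
grip_width: 0.0171
```

```bash
python3 - <<'E'
from h import *
chain([0.251, 0.129, 0],[0,0,.233])
f=grab('wrist')
f=grab('wrist','w3')
for d in look_for('nut1','wrist')[:4]:
    X=world(f,d['xyz']);u=proj(f,X);print(round(d['score'],2),wt(ray(f,*u,.072)),u.round())
m=outline_of('nut1','wrist')
print([(round(d['score'],2),[np.where(d['region'].any(0))[0][[0,-1]],np.where(d['region'].any(1))[0][[0,-1]]]) for d in m])
plan([cr(-15,51,-20,77,32),cr(-13,50,-20,77,25),cr(-6,45,-20,77),cr(1,41,-20,77),cr(8,36,-20,77),cr(15,31.5,-20,77),cr(22,27,-20,77),cr(29,22.5,-20,77)])
E
```

```text
0.6 [-19.93938415  49.3117296 ] [321. 338.]
0.23 [-79.24402709  56.52512483] [289. 224.]
[(0.79, [array([298, 353]), array([308, 357])]), (0.69, [array([  0, 534]), array([121, 399])])]
cmd [-52.7  64.4] 0.077 -20.0 meas [-52.   64.1] 0.078 -20.0 F [ 0.3 -0.  -0.8] w 0.0171 t 6.4
[[-0.016, 0.001, -0.0], [-0.035, 0.0, -0.0], [-0.055, -0.005, -0.0], [-0.07, -0.007, -0.0], [-0.087, -0.012, -0.0], [-0.103, -0.016, -0.0], [-0.119, -0.019, -0.0], [-0.136, -0.023, -0.0]]
[[0.0, 0.0, -0.0], [0.0, 0.0, -0.0], [0.0, 0.0, -0.0], [0.0, 0.0, -0.0], [0.0, 0.0, -0.0], [0.0, 0.0, -0.0], [0.0, 0.0, -0.0], [0.0, 0.0, -0.0]]
```

View pics/w3.png

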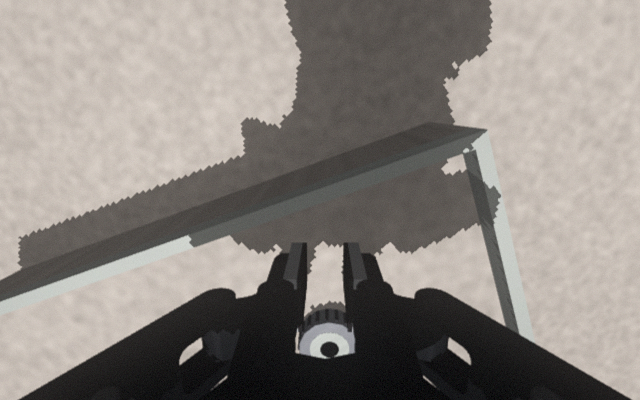

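The image shows the nut at (328, 348), centred between the fingers (the gap is centred at about 325) and clear ahead of them, so I'll push.

Call:
{"api": "carry_out", "payload": {"offset": [[-0.016,0.001,0],[-0.035,0,0],[-0.055,-0.005,0],[-0.07,-0.007,0],[-0.087,-0.012,0],[-0.103,-0.016,0],[-0.119,-0.019,0],[-0.136,-0.023,0]], "turn": [[0,0,0],[0,0,0],[0,0,0],[0,0,0],[0,0,0],[0,0,0],[0,0,0],[0,0,0]]}}

```text
clock: 7.2
tcp_pos: [0.529, -0.0415, 0.0772]
orientation: [-1.069, -2.954, -0.0]
contact_force: [0.3, 0.4, 0.9]
grip_width: 0.017
```

```bash
python3 - <<'E'
from h import *
chain([-0.136, -0.023, 0],[0,0,0])
f=grab('wrist');f=grab('wrist','w4')
m=outline_of('nut1','wrist')
print([(round(d['score'],2),[np.where(d['region'].any(0))[0][[0,-1]],np.where(d['region'].any(1))[0][[0,-1]]]) for d in m])
plan([cr(36,18,-20,77),cr(43,13,-20,77),cr(50,9,-20,77),cr(57,4,-18,77),cr(64,1,-15,77),cr(70,0,-8,77),cr(77,0,0,77),cr(84,0,0,77)])
E
```

```text
[(0.69, [array([303, 347]), array([274, 339])]), (0.58, [array([ 61, 139]), array([255, 321])])]
cmd [ 7.2 30.4] 0.077 -20.0 meas [ 7.9 29.7] 0.0773 -20.0 F [-0.4  0.7  0.1] w 0.017 t 7.35
[[-0.016, -0.004, -0.0], [-0.033, -0.008, -0.0], [-0.048, -0.011, -0.0], [-0.065, -0.017, -0.0], [-0.08, -0.02, -0.0], [-0.093, -0.024, -0.0], [-0.108, -0.025, -0.0], [-0.121, -0.02, -0.0]]
[[-0.0, -0.0, -0.0], [-0.0, -0.0, -0.0], [-0.0, -0.0, -0.0], [-0.0, -0.0, -0.024], [-0.0, -0.0, -0.058], [-0.0, -0.0, -0.14], [-0.0, -0.0, -0.233], [-0.0, -0.0, -0.233]]
```

Call:
{"api": "carry_out", "payload": {"offset": [[-0.016,-0.004,0],[-0.033,-0.008,0],[-0.048,-0.011,0],[-0.065,-0.017,0],[-0.08,-0.02,0],[-0.093,-0.024,0],[-0.108,-0.025,0],[-0.121,-0.02,0]], "turn": [[0,0,0],[0,0,0],[0,0,0],[0,0,-0.024],[0,0,-0.058],[0,0,-0.14],[0,0,-0.233],[0,0,-0.233]]}}

```text
clock: 8.15
tcp_pos: [0.5691, -0.0887, 0.0774]
orientation: [0.539, 3.095, 0.0]
contact_force: [-0.1, -0.4, 0.8]
grip_width: 0.017
```

```bash
python3 - <<'E'
from h import *
chain([-0.121, -0.02, 0],[0,0,-.233])
f=grab('wrist')
m=outline_of('nut1','wrist')
print([(round(d['score'],2),[np.where(d['region'].any(0))[0][[0,-1]],np.where(d['region'].any(1))[0][[0,-1]]]) for d in m])
plan([cr(90,0,0,77),cr(95,0,0,77),cr(96,0,0,77)])
E
```

```text
[(0.68, [array([ 92, 180]), array([ 47, 130])])]
cmd [60.6  0.2] 0.077 -0.0 meas [62.1 -0.1] 0.0775 -0.2 F [-0.  -0.2 -0.2] w 0.0172 t 8.25
[[-0.012, -0.0, -0.0], [-0.022, -0.0, -0.0], [-0.024, -0.0, -0.0]]
[[0.0, -0.0, -0.0], [0.0, -0.0, -0.0], [0.0, -0.0, -0.0]]
```

Call:
{"api": "carry_out", "payload": {"offset": [[-0.012,0,0],[-0.022,0,0],[-0.024,0,0],[-0.024,0,0],[-0.024,0,0]], "turn": [[0,0,0],[0,0,0],[0,0,0],[0,0,0],[0,0,0]]}}

```text
clock: 8.75
tcp_pos: [0.5799, -0.0913, 0.0772]
orientation: [-0.539, -3.095, -0.0]
contact_force: [0.6, -0.0, -0.4]
grip_width: 0.0171
```

```bash
python3 - <<'E'
from h import *
chain([-.024,0,0],[0,0,0])
f=grab('scene')
cv2.imwrite('pics/s2.png',cv2.resize(f['pixels'][140:260,200:380,::-1],(800,533),interpolation=cv2.INTER_CUBIC))
plan([(60,0,90,0),(40,-10,110,10),(0,-50,110,20),(-30,-80,110,28),cr(-17,-76,28,110,40),cr(-17,-76,28,95,40),cr(-17,-76,28,77,40),cr(-17,-76,28,77,40)])
E
```

```text
cmd [72.6  0.2] 0.077 -0.0 meas [72.6  0.3] 0.0772 0.0 F [ 0.1  0.8 -0. ] w 0.0171 t 8.8
[[0.025, -0.0, -0.026], [0.065, -0.02, -0.066], [0.145, -0.1, -0.066], [0.205, -0.16, -0.066], [0.25, -0.19, -0.066], [0.25, -0.19, -0.036], [0.25, -0.19, -0.0], [0.25, -0.19, -0.0]]
[[0.0, -0.0, -0.0], [0.0, -0.0, -0.116], [0.0, -0.0, -0.233], [0.0, -0.0, -0.326], [0.0, -0.0, -0.326], [0.0, -0.0, -0.326], [0.0, -0.0, -0.326], [0.0, -0.0, -0.326]]
```

View pics/s2.png

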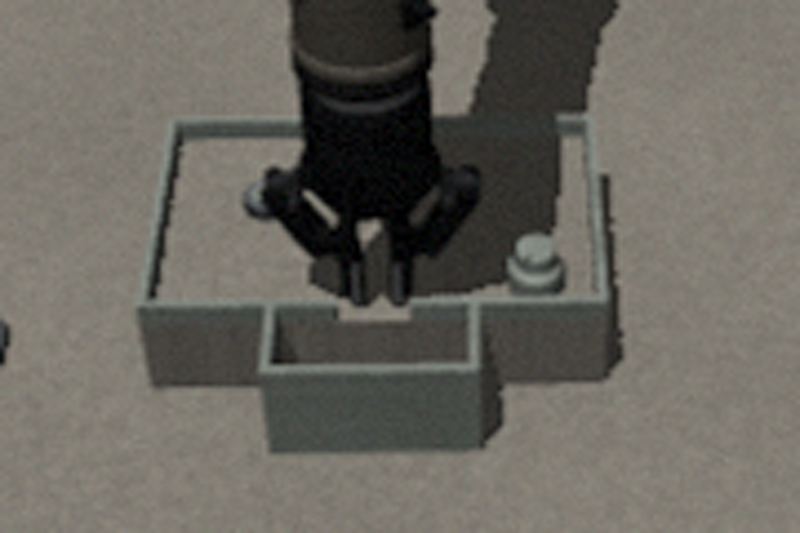

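Call:
{"api": "carry_out", "payload": {"offset": [[0.025,0,-0.026],[0.065,-0.02,-0.066],[0.145,-0.1,-0.066],[0.205,-0.16,-0.066],[0.25,-0.19,-0.066],[0.25,-0.19,-0.066],[0.25,-0.19,-0.036],[0.25,-0.19,0]], "turn": [[0,0,0],[0,0,-0.116],[0,0,-0.233],[0,0,-0.326],[0,0,-0.326],[0,0,-0.326],[0,0,-0.326],[0,0,-0.326]]}}

```text
clock: 9.6
tcp_pos: [0.432, -0.1385, 0.0778]
orientation: [-0.226, 3.13, -0.001]
contact_force: [-0.2, 0.9, -0.5]
grip_width: 0.0172
```

```bash
python3 - <<'E'
from h import *
chain([.25,-.19,0],[0,0,-.326])
f=grab('wrist')
f=grab('wrist');s=grab('scene');d=grab('side')
a=cv2.resize(f['pixels'][100:400,150:550],(400,300));b=cv2.resize(s['pixels'][140:260,200:380],(400,267),interpolation=cv2.INTER_CUBIC);c=cv2.resize(d['pixels'][130:270,240:450],(400,267),interpolation=cv2.INTER_CUBIC)
im=np.zeros((567,800,3),np.uint8);im[:300,:400]=a;im[300:,:400]=b;im[300:,400:]=c
cv2.imwrite('pics/m.png',im[:,:,::-1])
m=outline_of('nut1','wrist')
print([(round(d['score'],2),[np.where(d['region'].any(0))[0][[0,-1]],np.where(d['region'].any(1))[0][[0,-1]]]) for d in m])
plan([cr(-17,-76,28,77,32),cr(-16,-75,28,77,25),cr(-10,-69,28,77),cr(-4,-63,29,77),cr(2,-57,30,77),cr(8,-51,30,77),cr(14,-45.5,30,77),cr(20,-40,30,77)])
E
```

```text
[(0.65, [array([295, 351]), array([310, 357])])]
cmd [-52.4 -94.8] 0.077 28.0 meas [-51.6 -94.6] 0.0777 28.1 F [-0.3  0.5  0.5] w 0.0172 t 9.85
[[-0.016, -0.0, -0.0], [-0.033, 0.001, -0.0], [-0.052, 0.006, -0.0], [-0.069, 0.01, -0.0], [-0.085, 0.014, -0.0], [-0.101, 0.019, -0.0], [-0.117, 0.023, -0.0], [-0.133, 0.027, -0.0]]
[[0.0, -0.0, 0.0], [0.0, -0.0, 0.0], [0.0, -0.0, 0.0], [0.0, -0.0, -0.011], [0.0, -0.0, -0.023], [0.0, -0.0, -0.023], [0.0, -0.0, -0.023], [0.0, -0.0, -0.023]]
```

View pics/m.png

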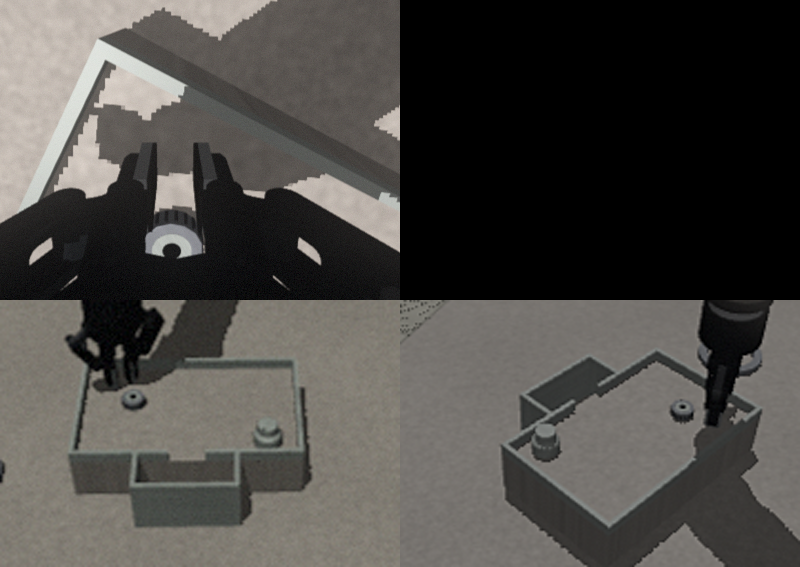

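Only one nut is left in the pan, and it is centred between the fingers (wrist image about (322, 350)). The other two are out of the pan and the holder is undisturbed. I'll push the last nut.

Call:
{"api": "carry_out", "payload": {"offset": [[-0.016,0,0],[-0.033,0.001,0],[-0.052,0.006,0],[-0.069,0.01,0],[-0.085,0.014,0],[-0.101,0.019,0],[-0.117,0.023,0],[-0.133,0.027,0]], "turn": [[0,0,0],[0,0,0],[0,0,0],[0,0,-0.011],[0,0,-0.023],[0,0,-0.023],[0,0,-0.023],[0,0,-0.023]]}}

```text
clock: 10.65
tcp_pos: [0.4947, -0.1154, 0.0772]
orientation: [0.28, -3.129, -0.0]
contact_force: [-0.8, -0.4, 1.1]
grip_width: 0.0169
```

```bash
python3 - <<'E'
from h import *
chain([-0.133, 0.027, 0],[0,0,-.023])
f=grab('wrist');f=grab('wrist')
m=outline_of('nut1','wrist')
print([(round(d['score'],2),[np.where(d['region'].any(0))[0][[0,-1]],np.where(d['region'].any(1))[0][[0,-1]]]) for d in m])
plan([cr(26,-34.5,30,77),cr(32,-29,30,77),cr(38,-23.5,30,77),cr(44,-18,30,77),cr(50,-12.5,29,77),cr(55,-8,28,77),cr(61,-3,26,77),cr(67,0,22,77)])
E
```

```text
[]
cmd [ -0.  -51.6] 0.077 30.0 meas [  0.7 -51.1] 0.0772 30.1 F [ 0.7 -0.  -0.3] w 0.0174 t 10.8
[[-0.016, 0.004, -0.0], [-0.031, 0.007, -0.0], [-0.047, 0.011, -0.0], [-0.063, 0.014, -0.0], [-0.079, 0.019, -0.0], [-0.092, 0.022, -0.0], [-0.108, 0.026, -0.0], [-0.122, 0.029, -0.0]]
[[0.0, 0.0, -0.0], [0.0, 0.0, -0.0], [0.0, 0.0, -0.0], [0.0, 0.0, -0.0], [0.0, 0.0, 0.012], [0.0, 0.0, 0.023], [0.0, 0.0, 0.046], [0.0, 0.0, 0.093]]
```

```bash
python3 - <<'E'
from h import *
f=grab('wrist')
print([(round(d['score'],2),wt(world(f,d['xyz'])).round(1)) for d in look_for('nut1','wrist')])
p=f['pixels'][240:360,295:355].mean(2)
cv2.imwrite('pics/w5.png',cv2.resize(f['pixels'][200:380,240:420,::-1],(400,400)))
for c in('scene','side'):
    g=grab(c);print(c,[(round(d['score'],2),wt(world(g,d['xyz'])).round(1)) for d in look_for('nut1',c)])
E
```

```text
[(0.59, array([ 14.5, -40.1]))]
scene [(0.38, array([ 27.7, -36.4]))]
side [(0.58, array([ 20.1, -29.5]))]
```

View pics/w5.png

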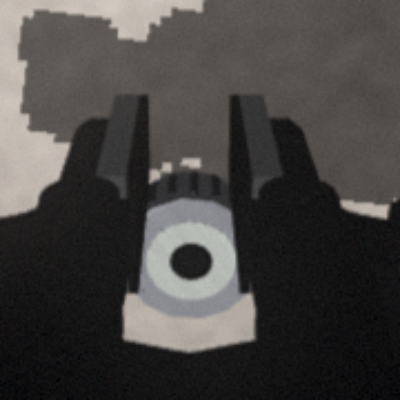

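The nut sits centred in the cradle (crop (190, 262)). I'll keep pushing.

Call:
{"api": "carry_out", "payload": {"offset": [[-0.016,0.004,0],[-0.031,0.007,0],[-0.047,0.011,0],[-0.063,0.014,0],[-0.079,0.019,0],[-0.092,0.022,0],[-0.108,0.026,0],[-0.122,0.029,0]], "turn": [[0,0,0],[0,0,0],[0,0,0],[0,0,0],[0,0,0.012],[0,0,0.023],[0,0,0.046],[0,0,0.093]]}}

```text
clock: 11.9
tcp_pos: [0.5522, -0.0902, 0.0773]
orientation: [0.058, -3.141, -0.0]
contact_force: [-0.1, -0.1, 0.3]
grip_width: 0.017
```

```bash
python3 - <<'E'
from h import *
chain([-0.122, 0.029, 0],[0,0,.093])
plan([cr(68,0,14,77),cr(71,0,7,77),cr(76,0,0,77),cr(83,0,0,77),cr(90,0,0,77),cr(95,0,0,77),cr(96,0,0,77),cr(96,0,0,77)])
f=grab('wrist')
print([(round(d['score'],2),wt(world(f,d['xyz'])).round(1)) for d in look_for('nut1','wrist')])
E
```

```text
cmd [45.6 -8.5] 0.077 22.0 meas [46.2 -8.1] 0.0773 21.9 F [-0.1 -0.1  0.3] w 0.017 t 11.9
[[-0.002, 0.006, 0.0], [-0.009, 0.009, 0.0], [-0.02, 0.011, 0.0], [-0.033, 0.005, 0.0], [-0.046, 0.0, 0.0], [-0.055, -0.004, 0.0], [-0.057, -0.004, 0.0], [-0.057, -0.004, 0.0]]
[[0.0, 0.0, 0.093], [0.0, 0.0, 0.175], [0.0, 0.0, 0.256], [0.0, 0.0, 0.256], [0.0, 0.0, 0.256], [0.0, 0.0, 0.256], [0.0, 0.0, 0.256], [0.0, 0.0, 0.256]]
[(0.83, array([61.1,  0.1])), (0.54, array([112. ,   1.4])), (0.45, array([130.3,   7.1]))]
```

Call:
{"api": "carry_out", "payload": {"offset": [[-0.002,0.006,0],[-0.009,0.009,0],[-0.02,0.011,0],[-0.033,0.005,0],[-0.046,0,0],[-0.055,-0.004,0],[-0.057,-0.004,0],[-0.057,-0.004,0]], "turn": [[0,0,0.093],[0,0,0.175],[0,0,0.256],[0,0,0.256],[0,0,0.256],[0,0,0.256],[0,0,0.256],[0,0,0.256]]}}

```text
clock: 12.8
tcp_pos: [0.5803, -0.0919, 0.0773]
orientation: [0.538, 3.095, 0.0]
contact_force: [0.2, 0.4, -0.2]
grip_width: 0.0172
```

Call:
{"api": "carry_out", "payload": {"offset": [[0.03,0,0],[0.06,0,-0.05],[0.1,0,-0.15],[0.15,0,-0.25],[0.2,0,-0.3],[0.2,0,-0.3],[0.2,0,-0.3],[0.2,0,-0.3]], "turn": [[0,0,0],[0,0,0],[0,0,0],[0,0,0],[0,0,0],[0,0,0],[0,0,0],[0,0,0]]}}

```text
clock: 13.6
tcp_pos: [0.4859, -0.0576, 0.2265]
orientation: [-0.538, -3.094, 0.001]
contact_force: [1.1, -0.5, -0.3]
grip_width: 0.0173
```

```bash
python3 - <<'E'
from h import *
f=grab('wrist');f=grab('wrist')
print([(round(d['score'],2),world(f,d['xyz'])[2].round(3),wt(world(f,d['xyz'])).round(1)) for d in look_for('nut1','wrist')])
s=grab('scene');print([(round(d['score'],2),world(s,d['xyz']).round(3),wt(world(s,d['xyz'])).round(1)) for q in('nut1','holder','weight','clampring') for d in look_for(q,'scene')[:2]])
im=np.zeros((267+400,640,3),np.uint8);im=np.zeros((517,800,3),np.uint8)
im[:250,:400]=cv2.resize(f['pixels'],(400,250));im[250:,:400]=cv2.resize(s['pixels'][140:260,200:380],(400,267),interpolation=cv2.INTER_CUBIC)
d=grab('side');im[250:,400:]=cv2.resize(d['pixels'][130:270,240:450],(400,267),interpolation=cv2.INTER_CUBIC)
cv2.imwrite('pics/m2.png',im[:,:,::-1]);print(r.get_obs()['clock'])
E
```

```text
[(0.69, np.float64(0.047), array([102.5,   2.5])), (0.6, np.float64(0.058), array([-11.7, -10.8])), (0.39, np.float64(0.018), array([138.9,  -8. ]))]
[(0.41, array([ 0.554, -0.093,  0.059]), array([ 48.5, -10.3])), (0.71, array([0.612, 0.001, 0.082]), array([71.8, 98.2])), (0.43, array([ 0.474, -0.368,  0.01 ]), array([  66.5, -295.5])), (0.55, array([0.569, 0.388, 0.036]), array([-100.1,  447.4])), (0.84, array([ 0.473, -0.366,  0.012]), array([  65.2, -294.1]))]
14.05
```

View pics/m2.png

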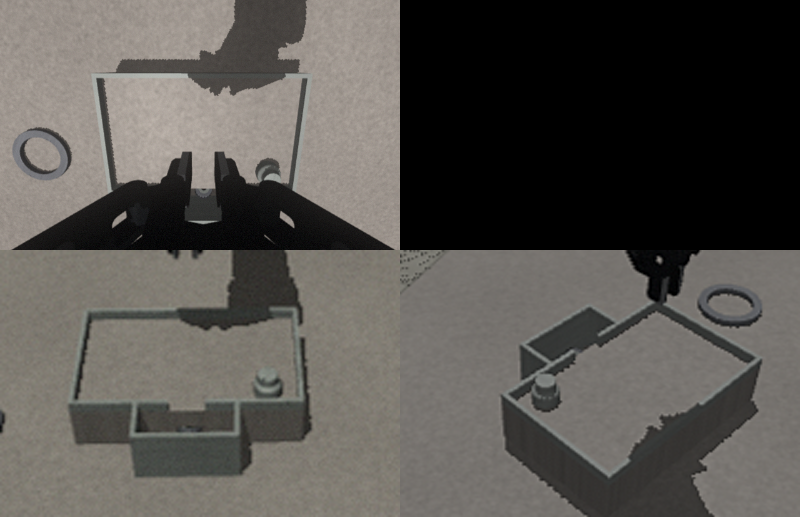

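Call:
{"api": "carry_out", "payload": {"offset": [[-0.09,0,0],[-0.18,0,0],[-0.27,0,0],[-0.36,0,0],[-0.36,0,0],[-0.36,0,0],[-0.36,0,0]], "turn": [[0,0,0],[0,0,0],[0,0,0],[0,0,0],[0,0,0],[0,0,0],[0,0,0]]}}

```text
clock: 14.75
tcp_pos: [0.6545, -0.1183, 0.227]
orientation: [-0.539, -3.094, -0.0]
contact_force: [-0.7, -0.0, 0.5]
grip_width: 0.0171
```

```bash
python3 - <<'E'
from h import *
f=grab('wrist');f=grab('wrist')
print([(round(d['score'],2),world(f,d['xyz'])[2].round(3),wt(world(f,d['xyz'])).round(1),proj(f,world(f,d['xyz'])).round()) for d in look_for('nut1','wrist')])
cv2.imwrite('pics/w6.png',cv2.resize(f['pixels'][100:300,170:490,::-1],(800,500),interpolation=cv2.INTER_CUBIC))
E
```

```text
[(0.97, np.float64(0.021), array([128.9,  -2.1]), array([322., 156.])), (0.93, np.float64(0.044), array([102.2,   1.5]), array([326., 131.]))]
```

View pics/w6.png

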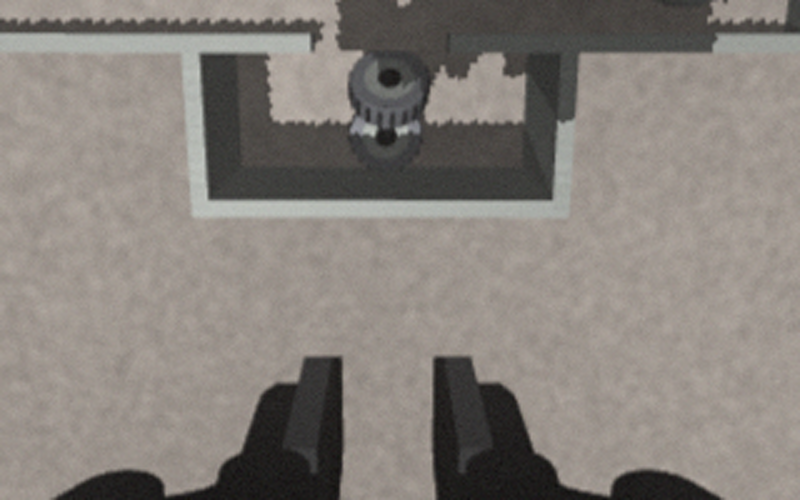

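```bash
python3 - <<'E'
from h import *
o=r.get_obs();print(o['clock'],o['contact_force']);print(r.hand_in())
E
```

```text
14.9 [-0.13120323  0.67541529 -0.90390821]
the job is handed in; nothing more can be done
None
```

I swept all three nuts along the pan floor and through the gate one at a time, using the slightly open fingertips as a cradle, then withdrew the arm and handed in at 14.9 s. `hand_in` gives no verdict.

**Nuts:** the last pictures show the pan empty of nuts. Looking down into the slot I could see two nuts stacked near its middle. The third was not visible and must lie under them. The upper nut's top was at about z = 0.044 m, which puts its centre below the 0.055 m limit. I took them to be at rest and did not measure their speed.

**Bystanders:** the scene camera put the holder, loading weight and clamp ring within about 4 mm of their starting readings. Holder and ring look upright in the final pictures; the weight was outside the views I looked at.

**Disagreements:**
- An early wrist-camera fit of the tray was about 5 mm off because the arm was still settling; the two fixed cameras set it right.
- The networks sometimes missed the nut held in the cradle; I checked the picture or went by the push result.
- They also gave a few false nut hits, including one on the empty pan floor near the end.

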